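# Prop open the ring drying box

## Task

Open the ring drying box and prop it: swing the prop rod by its black side handle to push the lid up, then work the rod's ball foot along the rail on the box's side until it drops fully into the holding hole, and let go so that the rod alone carries the lid. Do it gently: do not force the foot against the rail or the walls of the hole, do not let the lid fall shut, and leave the other things where they are.

Things in the scene. Friction and masses are not known exactly. Their poses are not given: they have to be found in the camera images.
- chest: wooden ring drying box fixed to the bench, 250 mm deep (its x), 280 mm wide (its y), 130 mm high, open-topped under its hinged lid. Origin under its middle; z up, +x towards the hinge, -x towards its front, -y towards the side with the rod and the rail. That rail ends at most 10 mm in front of the box (x = -135 mm)
- rail_mid (a point): on top of the aluminium rail along the outside of the box's -y wall: x -35, y -154, z 51 mm of the box. The rail's top is flat, level, 32 mm wide, clear from 50 mm in front (-x) of this point to 60 mm behind it. The foot may press on it with 20 N at most. One round holding hole, 17 mm wide, 10 mm deep, lies on the rod's plane within 25 mm in front of or behind this point: find it by sight or feel
- hinge_mid (a point): middle of the lid's hinge axis, at x = +125 mm, y = 0, z = 131 mm of the box; the axis runs along the box's y
- lid (a joint): angle of the lid, 0 = shut, grows as its front edge rises, up to 1.4 rad. Dark wooden frame with a clear pane, 250 x 280 x 14 mm, 0.3 to 0.5 kg; nothing but its prop holds it up: let go, it sinks shut, slowed by a damper (0.5 N m s/rad)
- rod (a joint): angle of the prop rod to the lid, 0 = along the lid with the foot towards the lid's front, grows as the foot swings down (the rod's slope below level = this minus the lid's angle), -0.05 to 2.5 rad. The stiff pivot (0.10 N m) keeps the hanging rod where it is left
- rod_pivot (a point): pivot of the slim hollow steel prop rod on the lid's -y edge, 120 mm from the hinge axis, level with it when the lid is shut, at y = -154 mm of the box, its axis parallel to the hinge. The rod is 180 mm long from here to the middle of its ball foot and swings in the upright plane y = -154 mm of the box, beside lid and wall
- rod_foot (a point): middle of the ball, 14 mm across, at the rod's free end. On the rail it stands 7 mm above the rail's top; bottomed in the hole, 3 mm below it
- rod_grip (a point): middle of the rod's handle: a freely spinning black sleeve, 16 mm thick, 80 mm long, level, parallel to the hinge, sticking out sideways (-y) from the rod, 125 mm from the pivot, 55 mm short of the ball; this point is 57 mm out from the rod. Pinched here from above it swings the rod and pushes the lid up through it (4 to 10 N): its place decides both angles (hinge, pivot, hand form a triangle)
- ring_tray: grey ring tray 100 x 130 x 24 mm with nine rings, lying loose in the box; origin under its middle; leave alone
- stone_tin: round steel tin, 46 mm across, 24 mm high, loose in the box; origin under its middle; leave alone
- compound_jar: amber jar, 52 mm across, 70 mm high, on the bench; origin under its middle; leave alone
- hammer: small hammer, 200 mm long, on the bench; leave alone
- graver: graver with a handle, 150 mm long, on the bench; leave alone
- ring_cone: wooden ring cone on a foot, 64 mm across, 100 mm high; origin under its middle; leave alone
- dish: white bowl, 80 mm across, 30 mm high; origin under its middle; leave alone
- loupe: black eye loupe, 34 mm across, 22 mm high; leave alone

How it is judged:
By the outcome, as a careful person would: the job done as asked, in the order asked, and still so for the second after the job is handed in, with the robot touching nothing.
It also fails if it takes over 61 s, if anything falls off the work surface, if the arm or the gripper's body presses on something with over 40 N, if the wrist force passes 120 N, or if a joint passes its speed limit or range.

## Robot

A 6-joint arm with a two-finger parallel gripper is mounted at the origin on the work surface. World frame = base frame: x ahead of the robot, y to its left, z up, the work surface at z = 0. Lengths are in m, angles in rad, forces in N, time in s.
With the tool pointing down it reaches from about 0.425 to 0.95 m from the base axis. Payload 3.5 kg.
Tool frame: the origin (TCP) lies between the finger pads; the fingertips stand 17 mm ahead of it and the grasp point (between the pads) lies 2 mm behind it (ctrl.tip_reach is the distance from the TCP to the fingertips, in m); z points along the fingers, y is the direction in which the jaws open and shut (so a half turn about z gives the same grasp; the last joint's range is limited). The gripper opens to 85 mm and grips with 20 to 120 N. Pads are 22 mm wide; open, the fingers measure 114 mm over their backs; the gripper's body (76 mm by 85 mm) begins 54 mm behind the grasp point. The pads swing forward as they close: fully open they stand 13 mm farther back than shut.
Start: joints at [-1.332, 0.286, 1.577, -0, 1.279, -0.15], TCP at [0.256, -0.625, 0.248] pointing down, gripper open.
Joint ranges: [-2.77, 2.77], [-0.9, 2.22], [0.21, 2.48], [-1.53, 4.67], [0.24, 2.81], [-2.84, 2.84]. Speed limits (rad/s): [2.79, 2.79, 3.14, 3.14, 3.14, 3.14].

## Interface

Orientations are given as a unit quaternion [x, y, z, w].
In Python, from plant import monitor, imaging, workorder, ctrl gives the robot as it stands.
- The arm moves only by the tool send_rows, never from a script. Its argument "rows" is a list of rows, each a list of 4 numbers: the shift along the world's x, y, z normalised to -1 to 1, where 1 is 0.3 m, then the turn about the world's z normalised to -1 to 1, where 1 is 360 degrees. A call has 1 to 20 rows; each row is the pose to reach, as a shift and turn from the pose commanded when the call began, turning the shorter way round; what a row does not reach only later rows make up. A row lasts 1/8 s, in which the tool goes at most 62.5 mm and 10.7 degrees, less where a joint would pass 70% of its speed; a pose out of reach is approached as far as the arm can. A call with a number of a shift or a turn outside -1 to 1 is refused whole. A call with a gripper value outside its range is refused whole. "jaw" is the closure, from 0 (fully open) to 1 (shut), set as the call begins (left out, the last holds). The fingers move at their own pace and stop on an object; "newtons" is the grip in N (left out, the last holds). Time passes only in rows, so rows that repeat a pose let the fingers close. It gives the time, the measured TCP pose, the force and the opening at its end, in the units of the state.
- monitor.get_state(): the state, without advancing time (a new reading comes with each control period).
- imaging.read_camera(name): name is "side" or "top"; returns the picture (420x560x3 uint8, red, green, blue); there is no depth.
- imaging.calibration(name): a dict with "intrinsics" (3x3 intrinsics, pixels), "cam_to_world" (4x4, takes a point from camera to world coordinates). Camera axes: x right, y up, looking along -z (the intrinsics and any distortion apply to the point x, -y, -z); pixel columns grow to the right and rows downward; lengths in m; the calibration is good to about 2 mm. A picture is of the moment at which its call begins. calibration takes no time and is no camera call.
- workorder.sign_off(): hands the job in, once; it reports no verdict.
The state is a dict: "time": time; "qpos": joint angles; "dq": joint speeds; "joint_efforts": joint torques, N m; "eef_pos": TCP position; "tcp_rot": TCP orientation; "contact_force": force on the tool from outside, world axes, zero at the start; "wrist_torque": the same for the moment, N m; "opening": opening from 0.0 (shut) to 1.0 (fully open).
Only numpy, scipy, OpenCV 4.12 (cv2) and the standard library are available. Lean on these libraries where they do the work, as an engineer would, in place of code of your own. Each camera call takes 0.05 s, during which the arm holds its last target.

## Working session

There is one attempt and no reset: what is moved stays moved. The work goes in short steps, Python scripts to look and compute and a tool call to move; the robot and the scene stay as the last step left them, time stands still between calls to the robot, and variables do not carry over. Pictures are saved under pics/ and viewed, and the job is handed in when it is done.

Besides the shell and the picture viewer there is one more tool, called after "Call:" as name([rows], argument=value, ...), one row to a line, values as JSON. send_rows: Moves the arm, as the interface text tells. Scaled input: -1 to 1 covers 0.3 m each way for a shift and 360 degrees each way for a turn. Its arguments: {"type":"object","properties":{"rows":{"type":"array"},"jaw":{"type":"number"},"newtons":{"type":"number"}},"required":["rows"]}

```bash
ls; mkdir -p pics; python3 - <<'E'
from plant import monitor, imaging, workorder, ctrl
import cv2
for n in("top","side"):
    im=imaging.read_camera(n); cv2.imwrite(f"pics/{n}0.png",cv2.cvtColor(im,cv2.COLOR_RGB2BGR))
    c=imaging.calibration(n); print(n,c)
s=monitor.get_state(); print(s)
E
```

```text
pics
top {'intrinsics': array([[449.48873636,   0.        , 279.41408482],
       [  0.        , 449.48873636, 208.11818505],
       [  0.        ,   0.        ,   1.        ]]), 'cam_to_world': array([[ 0.01432851,  0.99792758, -0.06273149,  0.45155431],
       [-0.99981648,  0.01509699,  0.01179355, -0.08785726],
       [ 0.01271616,  0.062551  ,  0.99796076,  1.4166224 ],
       [ 0.        ,  0.        ,  0.        ,  1.        ]])}
side {'intrinsics': array([[477.12937951,   0.        , 279.8435033 ],
       [  0.        , 477.12937951, 209.54768396],
       [  0.        ,   0.        ,   1.        ]]), 'cam_to_world': array([[ 0.8572384 ,  0.30833144, -0.41240034, -0.06754941],
       [-0.51489064,  0.52179363, -0.68016104, -1.13164253],
       [ 0.00547284,  0.79540124,  0.6060585 ,  0.99143431],
       [ 0.        ,  0.        ,  0.        ,  1.        ]])}
{'time': 0.1, 'qpos': array([-1.33199340e+00,  2.87109669e-01,  1.57802571e+00,  1.30676000e-05,
        1.27861092e+00, -1.50013598e-01]), 'dq': array([-6.88149082e-05, -2.19957461e-03, -4.11200832e-03, -7.14329325e-04,
       -1.31353116e-03,  4.80830177e-04]), 'joint_efforts': array([ 6.24668210e-04, -4.07298589e+01, -2.93698364e+01, -1.18234684e-04,
        3.43946725e-03, -2.29563163e-06]), 'eef_pos': array([ 0.25577643, -0.62406039,  0.24706638]), 'tcp_rot': array([ 9.81161953e-01,  1.93184014e-01, -4.15408411e-05, -1.07604028e-03]), 'contact_force': array([-0.48035693, -0.47370994,  0.3222678 ]), 'wrist_torque': array([-0.01035071, -0.00981506,  0.00339898]), 'opening': 1.0016898361627888}
```

View pics/top0.png

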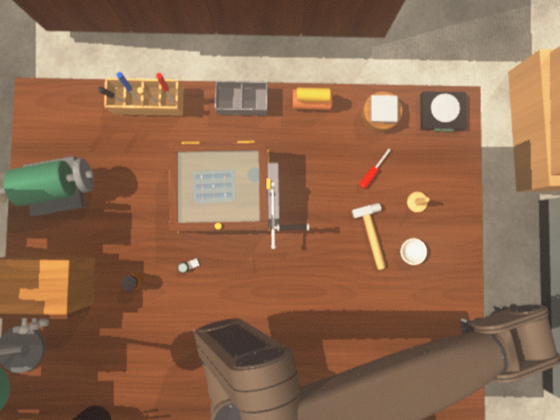

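View pics/side0.png

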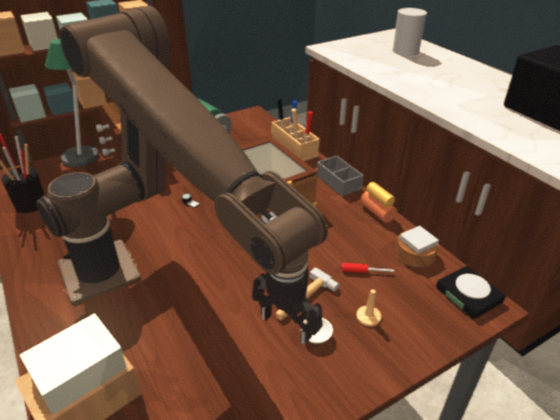

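Top view: the box is at about (222,187), with the hinge at the top (row 150) and the rod and rail on its right at columns 270–277. The handle is at (292,228). In the side view the arm hides the rail.

```bash
python3 - <<'E'
import cv2
im=cv2.imread("pics/top0.png")[130:260,160:320]
cv2.imwrite("pics/topz.png",cv2.resize(im,(800,650),interpolation=cv2.INTER_CUBIC)[:600])
im=cv2.imread("pics/top0.png")[150:255,245:325]
cv2.imwrite("pics/topz2.png",cv2.resize(im,None,fx=5.7,fy=5.7,interpolation=cv2.INTER_CUBIC)[:600])
E
```

```text
(no output)
```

View pics/topz.png

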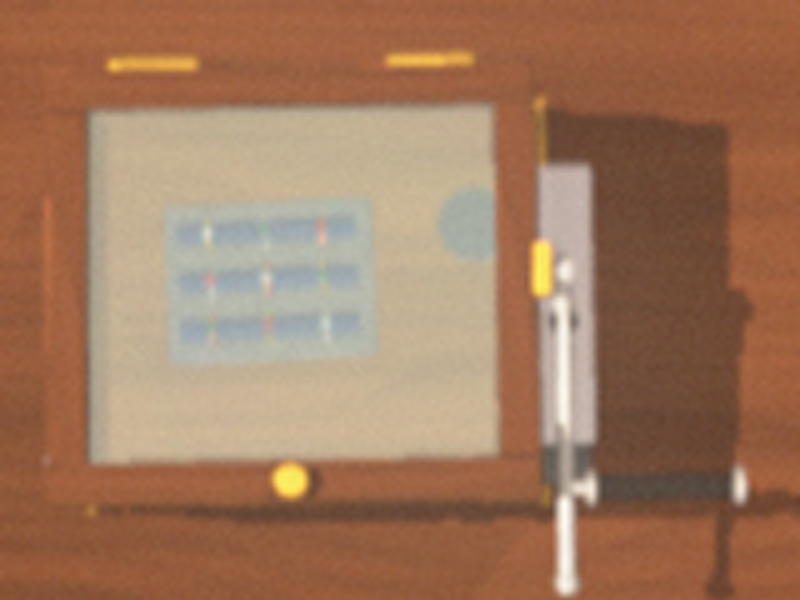

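View pics/topz2.png

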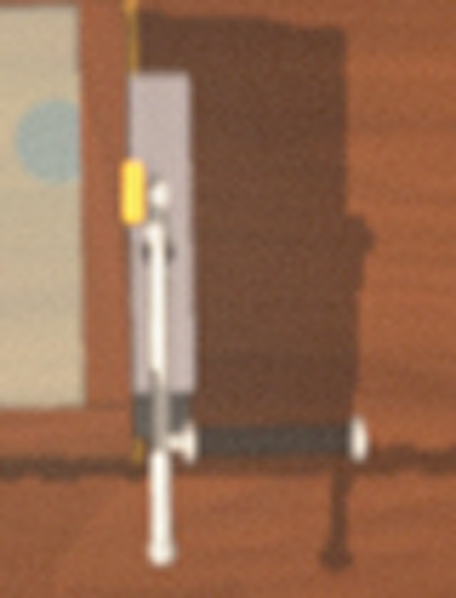

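```bash
cat > h.py <<'E'
import numpy as np, cv2
from plant import imaging, monitor
def proj(n,P):
    c=imaging.calibration(n);T=np.linalg.inv(c["cam_to_world"]);P=np.atleast_2d(P)
    q=(T[:3,:3]@P.T).T+T[:3,3]; q=q*[1,-1,-1]; u=(c["intrinsics"]@q.T).T
    return u[:,:2]/u[:,2:]
def ray(n,uv,z):
    c=imaging.calibration(n);K=c["intrinsics"];T=c["cam_to_world"]
    uv=np.atleast_2d(uv).astype(float)
    d=np.c_[(uv[:,0]-K[0,2])/K[0,0],-(uv[:,1]-K[1,2])/K[1,1],-np.ones(len(uv))]@T[:3,:3].T
    o=T[:3,3]; t=(z-o[2])/d[:,2]; return o+d*t[:,None]
E
python3 - <<'E'
from h import *
Z=lambda x,y:(160+x/5,130+y/5)
np.set_printoptions(precision=4,suppress=True)
print("foot",ray("top",[Z(566,585)],.131),"pivot",ray("top",[Z(565,270)],.131))
print("handle ends",ray("top",[Z(585,488),Z(740,486)],.131))
print("lid corners fl,fr,br",ray("top",[Z(45,505),Z(540,500),Z(535,70)],.142))
print("knob",ray("top",[Z(290,480)],.14))
print("rail l-r at rear, front",ray("top",[Z(540,163),Z(592,163),Z(541,443),Z(597,443)],.051))
z2=lambda x,y:(245+x/5.7,150+y/5.7)
print("hole",ray("top",[z2(158,252)],.051))
p=monitor.get_state()["eef_pos"]
print(proj("side",[p+[0,0,d] for d in(-.017,0,.05,.1,.15,.2,.25,.3)]))
im=cv2.imread("pics/side0.png")[150:350,220:350]
cv2.imwrite("pics/sz.png",cv2.resize(im,None,fx=3,fy=3,interpolation=2))
E
```

```text
foot [[ 0.4211 -0.0869  0.131 ]] pivot [[ 0.6016 -0.0836  0.131 ]]
handle ends [[ 0.4765 -0.097   0.131 ]
 [ 0.4789 -0.1856  0.131 ]]
lid corners fl,fr,br [[ 0.4622  0.2079  0.142 ]
 [ 0.4691 -0.0715  0.142 ]
 [ 0.7153 -0.0647  0.142 ]]
knob [[0.4784 0.0704 0.14  ]]
rail l-r at rear, front [[ 0.6765 -0.067   0.051 ]
 [ 0.6771 -0.0989  0.051 ]
 [ 0.505  -0.0704  0.051 ]
 [ 0.5055 -0.1044  0.051 ]]
hole [[ 0.5796 -0.083   0.051 ]]
[[285.7574 331.8987]
 [285.8707 326.3151]
 [286.2189 309.1515]
 [286.5914 290.7909]
 [286.9909 271.1038]
 [287.4202 249.9409]
 [287.8831 227.1298]
 [288.3834 202.4702]]
```

View pics/sz.png

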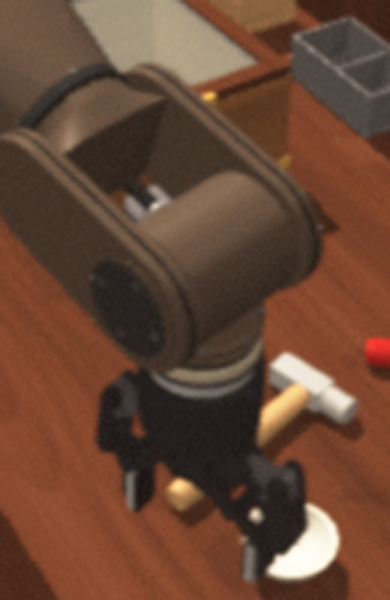

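```bash
python3 - <<'E'
from h import *
np.set_printoptions(precision=4,suppress=True)
p=monitor.get_state()["eef_pos"]; a=np.arctan2(p[1],p[0]); L=np.array([-np.sin(a),np.cos(a),0])
c=p+[0,0,.215]; print(c)
w=[-.09,-.08,-.07,-.06,0,.06,.07,.08,.09]
t=proj("top",[c+L*x for x in w]); s=proj("side",[c+L*x for x in w]); print(np.c_[w,t,s])
im=cv2.imread("pics/top0.png")[290:400,440:560]
cv2.imwrite("pics/tz.png",cv2.resize(im,None,fx=5,fy=5,interpolation=2))
im=cv2.imread("pics/side0.png")[160:290,210:340]
cv2.imwrite("pics/sz2.png",cv2.resize(im,None,fx=4.5,fy=4.5,interpolation=2))
E
```

```text
[ 0.2558 -0.6241  0.4621]
[[ -0.09   543.8553 373.6263 253.5425 273.8653]
 [ -0.08   541.9597 369.1005 257.5802 270.2344]
 [ -0.07   540.0662 364.58   261.5493 266.6651]
 [ -0.06   538.1748 360.0645 265.4518 263.1558]
 [  0.     526.8716 333.0791 287.5554 243.2791]
 [  0.06   515.6449 306.2764 307.6342 225.2232]
 [  0.07   513.7812 301.8269 310.8032 222.3735]
 [  0.08   511.9196 297.3824 313.9245 219.5666]
 [  0.09   510.06   292.9429 316.9993 216.8016]]
```

View pics/tz.png

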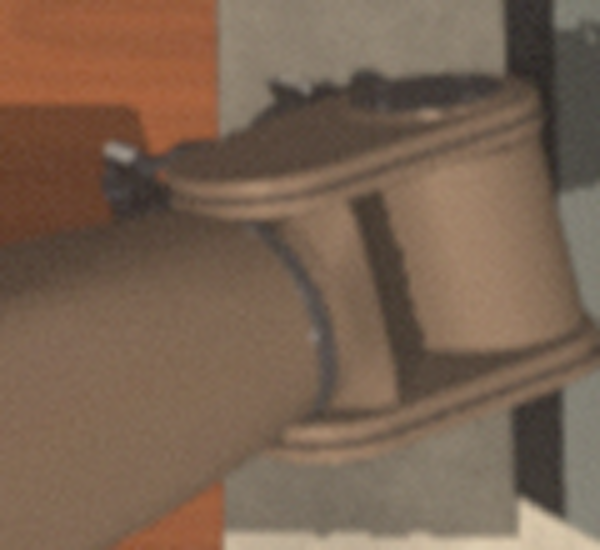

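View pics/sz2.png

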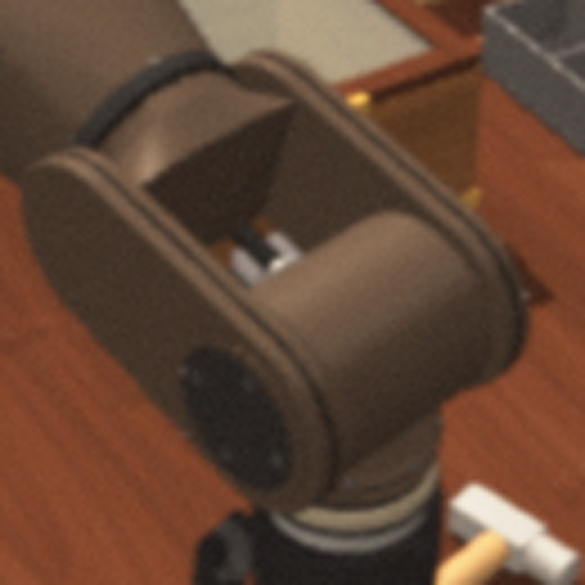

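Call:
send_rows([
  [0.05, 0.1, 0, 0.012],
  [0.1, 0.2, 0, 0.025],
  [0.15, 0.3, 0, 0.0375],
  [0.2, 0.4, 0, 0.05],
  [0.25, 0.5, 0, 0.0625],
  [0.3, 0.6, 0, 0.075],
  [0.35, 0.7, 0, 0.0875],
  [0.4, 0.8, 0, 0.1],
], jaw=0)

```text
time: 1.1
eef_pos: [0.3761, -0.3833, 0.2478]
tcp_rot: [0.873, 0.488, 0.0, -0.0]
contact_force: [0.4, -0.4, 0.7]
opening: 1.0
```

Call:
send_rows([
  [0.04, 0.1, 0, 0.013],
  [0.09, 0.2, 0, 0.026],
  [0.14, 0.3, 0, 0.039],
  [0.19, 0.41, 0, 0.052],
  [0.24, 0.52, 0, 0.065],
  [0.29, 0.63, 0, 0.078],
  [0.341, 0.72, 0, 0.0918],
  [0.341, 0.733, 0, 0.0918],
  [0.341, 0.733, 0, 0.0918],
])

```text
time: 2.22
eef_pos: [0.4778, -0.1648, 0.248]
tcp_rot: [0.699, 0.715, -0.0, -0.0]
contact_force: [0.4, 0.4, 0.1]
opening: 0.999
```

```bash
python3 - <<'E'
from h import *
for n in("top","side"):
    im=imaging.read_camera(n); cv2.imwrite(f"pics/{n}1.png",cv2.cvtColor(im,cv2.COLOR_RGB2BGR))
np.set_printoptions(precision=4,suppress=True)
s=monitor.get_state();print(s["eef_pos"],s["tcp_rot"],s["qpos"],s["contact_force"])
E
```

```text
[ 0.4778 -0.1654  0.2481] [ 0.6994  0.7147 -0.0002 -0.0001] [-0.534  -0.0926  1.9858 -0.0004  1.2487 -0.5554] [1.273  0.3665 0.5266]
```

View pics/side1.png

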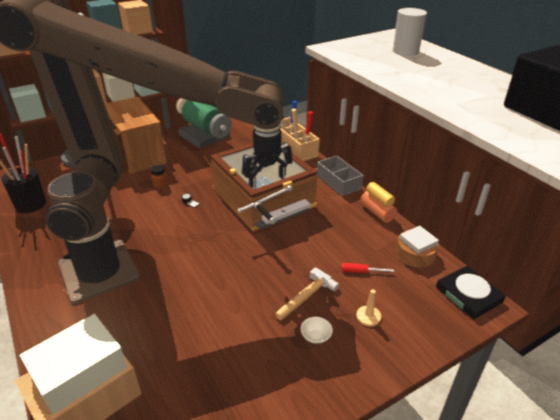

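View pics/top1.png

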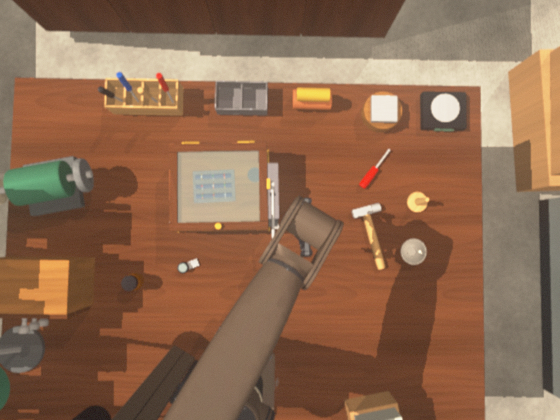

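```bash
cat > kin.py <<'E'
from h import *
from scipy.optimize import least_squares
S=[([-1.332,.28711,1.57803,0,1.27861],[.25578,-.62406,.24707]),([-.534,-.0926,1.9858,0,1.2487],[.4778,-.1654,.2481])]
E
python3 - <<'E'
from kin import *
np.set_printoptions(precision=4,suppress=True)
for q,p in S:
    D=np.array([np.cos(q[0]),np.sin(q[0])]); L=np.array([-D[1],D[0]]); p=np.array(p)
    print("plane r",p[:2]@D,"lat",p[:2]@L,"sum",q[1]+q[2]+q[4], "fore below level",np.degrees(q[1]+q[2]-np.pi/2))
im=cv2.imread("pics/side1.png")[60:260,160:340]
cv2.imwrite("pics/s1z.png",cv2.resize(im,None,fx=3,fy=3,interpolation=2))
im=cv2.imread("pics/top1.png")[150:260,240:350]
cv2.imwrite("pics/t1z.png",cv2.resize(im,None,fx=5.4,fy=5.4,interpolation=2))
p=S[1][1]; print(proj("side",[np.array(p)+[0,0,d] for d in(-.017,.0,.1,.15,.2,.25)]))
E
```

```text
plane r 0.6668517737689778 lat 0.10091087067887204 sum 3.14375 fore below level 16.864650201030365
plane r 0.4954651249074471 lat 0.1008182027237535 sum 3.1418999999999997 fore below level 18.472369774167454
[[267.701  185.5451]
 [267.6404 180.5182]
 [267.2642 149.2994]
 [267.0624 132.5472]
 [266.8505 114.9569]
 [266.6276  96.464 ]]
```

View pics/s1z.png

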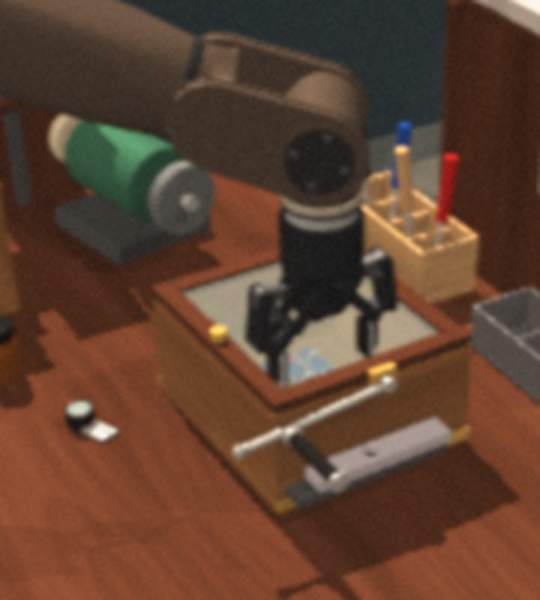

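View pics/t1z.png

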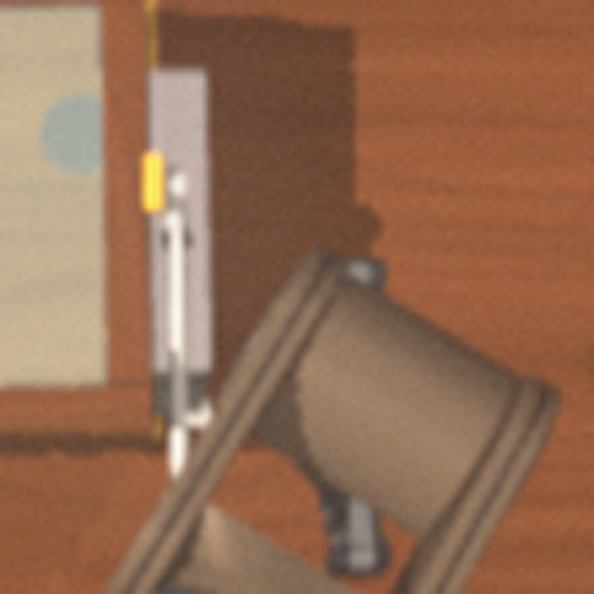

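```bash
python3 - <<'E'
from h import *
np.set_printoptions(precision=1,suppress=True)
a=np.radians(1.35);R=np.array([[np.cos(a),np.sin(a)],[-np.sin(a),np.cos(a)]])
O=np.array([.592,.0715])
def box(p): return np.c_[(p[:,:2]-O)@R.T,p[:,2]]*1000
sz=lambda x,y:(160+x/3,60+y/3)
print("hole side",box(ray("side",[sz(371,453)],.051)))
tz=lambda x,y:(240+x/5.4,150+y/5.4)
print("hole top",box(ray("top",[tz(177,239)],.051)))
print("rail rear corners top", box(ray("top",[tz(151,70),tz(207,70)],.051)))
print("rail rear corners side", box(ray("side",[sz(442,420),sz(455,434)],.051)))
print("pivot/foot side",box(ray("side",[sz(388,384),sz(240,450)],.131)))
print("handle ends side",box(ray("side",[sz(290,433),sz(337,482)],.131)))
print("knob side/top",box(ray("side",[sz(219,333)],.145)),box(ray("top",[(160+290/5,130+480/5)],.145)))
# intersect y=-154 plane rays for foot in the side view
T=imaging.calibration("side")["cam_to_world"]
for uv in (sz(388,384),sz(240,450),sz(290,433)):
    p=box(ray("side",[uv,uv],.131))[0];q=box(ray("side",[uv],.06))[0]
    t=(-154-p[1])/(q[1]-p[1]);print("on rod plane",p+t*(q-p))
E
```

```text
hole side [[ -16.7 -160.3   51. ]]
hole top [[ -16.2 -154.3   51. ]]
rail rear corners top [[  80.1 -140.4   51. ]
 [  79.9 -172.1   51. ]]
rail rear corners side [[  83.  -151.3   51. ]
 [  80.2 -180.3   51. ]]
pivot/foot side [[   6.  -156.5  131. ]
 [-181.2 -175.   131. ]]
handle ends side [[-125.1 -176.8  131. ]
 [-126.4 -269.   131. ]]
knob side/top [[-108.3    5.6  145. ]] [[-113.7    0.9  145. ]]
on rod plane [   7.7 -154.   128.9]
on rod plane [-170.7 -154.   113.2]
on rod plane [-112.4 -154.   111.6]
```

Call:
send_rows([
  [0.002, 0, -0.06, 0],
  [0.002, 0, -0.13, 0],
  [0.002, 0, -0.2, 0],
  [0.002, 0, -0.27, 0],
  [0.002, 0, -0.34, 0],
  [0.002, 0, -0.4, 0],
  [0.002, 0, -0.43, 0],
  [0.002, 0, -0.43, 0],
])

```text
time: 3.32
eef_pos: [0.4784, -0.1646, 0.1185]
tcp_rot: [0.699, 0.715, -0.0, -0.001]
contact_force: [-0.1, -0.1, -0.0]
opening: 1.001
```

```bash
python3 - <<'E'
from h import *
np.set_printoptions(precision=4,suppress=True)
im=imaging.read_camera("side")
im=cv2.cvtColor(im,cv2.COLOR_RGB2BGR)[100:260,200:340]
cv2.imwrite("pics/s2z.png",cv2.resize(im,None,fx=3.7,fy=3.7,interpolation=2))
s=monitor.get_state();print(s["eef_pos"],s["tcp_rot"],s["qpos"],s["contact_force"])
E
```

```text
[ 0.4789 -0.1649  0.1194] [0.6989 0.7152 0.     0.    ] [-0.5321  0.0645  2.0858 -0.      0.9913 -0.5551] [ 0.0577 -0.5953 -0.4919]
```

View pics/s2z.png

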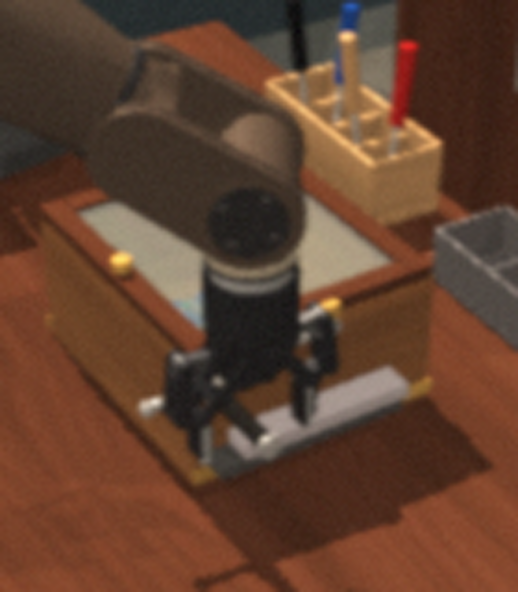

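Call:
send_rows([
  [0, 0, 0, 0],
  [0, 0, 0, 0],
  [0, 0, 0, 0],
  [0, 0, 0, 0],
  [0, 0, 0, 0],
  [0, 0, 0, 0],
], jaw=1, newtons=40)

```text
time: 4.12
eef_pos: [0.4814, -0.1647, 0.1206]
tcp_rot: [0.699, 0.715, 0.002, 0.003]
contact_force: [7.1, 1.5, -0.7]
opening: 0.173
```

```bash
python3 - <<'E'
from kin import *
np.set_printoptions(precision=4,suppress=True)
s=monitor.get_state();print(s["eef_pos"],s["contact_force"],s["opening"],s["qpos"])
S.append(([-.5321,.0645,2.0858,0,.9913],[.4789,-.1649,.1194]))
def res(v):
    a,L1,L2,h=v;o=[]
    for q,p in S:
        D=np.array([np.cos(q[0]),np.sin(q[0])]);r=np.array(p[:2])@D
        o+=[a+L1*np.sin(q[1])+L2*np.sin(q[1]+q[2])-r, h+L1*np.cos(q[1])+L2*np.cos(q[1]+q[2])-p[2]]
    return o
f=least_squares(res,[0.05,.5,.5,.1]);print(f.x,f.cost)
E
```

```text
[ 0.4814 -0.1647  0.1206] [ 7.1018  1.5219 -0.694 ] 0.17263841206720668 [-0.5308  0.064   2.0837  0.0037  0.9869 -0.5554]
[-0.0075  0.4451  0.5717 -0.0132] 9.277252008165368e-06
```

Call:
send_rows([
  [0.004, 0, 0, 0],
  [0.008, 0, 0.002, 0],
  [0.008, 0, 0.002, 0],
  [0.008, 0, 0.002, 0],
])

```text
time: 4.62
eef_pos: [0.4815, -0.1648, 0.1201]
tcp_rot: [0.699, 0.715, 0.0, 0.0]
contact_force: [3.6, 1.7, 0.1]
opening: 0.171
```

```bash
python3 - <<'E'
from kin import *
np.set_printoptions(precision=4,suppress=True)
s=monitor.get_state();print(s["eef_pos"],s["contact_force"],s["opening"],s["wrist_torque"])
a,L1,L2,h=[-0.0075,0.4451,0.5717,-0.0132]
w=.06;rad=.055
O=np.array([.5945,.0715]);al=np.radians(1.35);R=np.array([[np.cos(al),np.sin(al)],[-np.sin(al),np.cos(al)]])
H=np.array([125,131.])
for th,ph in [(0,5),(0,20),(12,28),(25,40),(40,60),(46.6,71),(52,74),(52,65)]:
    t,p=np.radians([th,ph]);P=H+120*np.array([-np.cos(t),np.sin(t)]);u=np.array([-np.cos(p),-np.sin(p)])
    F=P+180*u;G=P+125*u
    W=O+R.T@(np.array([G[0],-235])/1000); z=G[1]/1000
    r=np.hypot(*W); pr=np.sqrt(r*r-.1009**2); q1=np.arctan2(W[1],W[0])-np.arcsin(.1009/r)
    s=least_squares(lambda q:[a+L1*np.sin(q[0])+L2*np.sin(q[1])-pr,h+L1*np.cos(q[0])+L2*np.cos(q[1])-z],[.1,2]).x
    pit=s[1]-np.pi/2
    D=np.array([np.cos(q1),np.sin(q1)]);Lt=np.array([-D[1],D[0]])
    # fork left face lower edge, sampled along forearm; nearest lid clearance
    ss=np.linspace(-.05,.3,36)
    xy=W+Lt*w-np.outer(ss*np.cos(pit)+ rad*np.sin(pit),D)  # lower edge
    zl=z+.22+ss*np.sin(pit)-rad*np.cos(pit)
    b=(xy-O)@R.T*1000
    # lid coordinates
    dx=b[:,0]-125;dz=zl*1000-131
    along=-dx*np.cos(t)+dz*np.sin(t);perp=dx*np.sin(t)+dz*np.cos(t)
    m=(along<262)&(along>0)
    print(th,ph,"F",F,"G",G,"pitch",np.degrees(pit).round(),"q1",np.degrees(q1).round(), "min perp where y>-150 & over lid:",(perp[m&(b[:,1]>-150)]).min() if (m&(b[:,1]>-150)).any() else None,"max y over lid where perp<40",b[m&(perp<40),1].max() if (m&(perp<40)).any() else None)
E
```

```text
[ 0.4815 -0.1648  0.1201] [3.5565 1.7422 0.1057] 0.17063552281535732 [ 0.2348 -0.5939  0.2076]
0 5 F [-174.315  115.312] G [-119.5243  120.1055] pitch 33.0 q1 -31.0 min perp where y>-150 & over lid: None max y over lid where perp<40 None
0 20 F [-164.1447   69.4364] G [-112.4616   88.2475] pitch 37.0 q1 -30.0 min perp where y>-150 & over lid: 156.88233146579853 max y over lid where perp<40 None
12 28 F [-151.3083   71.4445] G [-102.7462   97.2655] pitch 35.0 q1 -30.0 min perp where y>-150 & over lid: None max y over lid where perp<40 None
25 40 F [-121.6449   66.0124] G [-79.5125 101.3657] pitch 35.0 q1 -28.0 min perp where y>-150 & over lid: None max y over lid where perp<40 -179.6214051019682
40 60 F [-56.9253  52.2499] G [-29.4253  99.8813] pitch 34.0 q1 -26.0 min perp where y>-150 & over lid: 7.9440351552355395 max y over lid where perp<40 -148.6962681106135
46.6 71 F [-16.0528  47.9956] G [ 1.8535 99.9991] pitch 33.0 q1 -24.0 min perp where y>-150 & over lid: -6.1821698755541945 max y over lid where perp<40 -138.69757860977805
52 74 F [ 1.5059 52.5342] G [ 16.666  105.4036] pitch 32.0 q1 -24.0 min perp where y>-150 & over lid: -17.56560999817937 max y over lid where perp<40 -139.36006594374066
52 65 F [-24.9507  62.4259] G [ -1.7067 112.2728] pitch 32.0 q1 -25.0 min perp where y>-150 & over lid: -24.1205494020041 max y over lid where perp<40 -142.30990492946808
```

Call:
send_rows([
  [0, 0, 0, 0],
  [0, 0, 0, 0],
  [0.003, -0.009, 0, 0],
  [0.003, -0.018, 0, 0],
  [0.003, -0.018, 0, 0],
], jaw=0.65)

```text
time: 5.25
eef_pos: [0.482, -0.1704, 0.1199]
tcp_rot: [0.699, 0.715, -0.0, -0.0]
contact_force: [-0.5, 0.7, -0.3]
opening: 0.354
```

Call:
send_rows([
  [0, 0, 0, 0],
  [0, 0, 0, 0],
  [0, 0, 0, 0],
  [0, 0, 0, 0],
], jaw=1, newtons=45)

```text
time: 5.75
eef_pos: [0.482, -0.1701, 0.1199]
tcp_rot: [0.699, 0.715, -0.0, -0.0]
contact_force: [-1.9, -0.2, -1.1]
opening: 0.167
```

```bash
python3 - <<'E'
from h import *
np.set_printoptions(precision=4,suppress=True)
s=monitor.get_state();print(s["eef_pos"],s["contact_force"],s["opening"],s["wrist_torque"])
for n in("side","top"):
    im=imaging.read_camera(n);cv2.imwrite(f"pics/{n}3.png",cv2.cvtColor(im,cv2.COLOR_RGB2BGR))
im=cv2.imread("pics/side3.png")[150:250,210:330]
cv2.imwrite("pics/s3z.png",cv2.resize(im,None,fx=6,fy=6,interpolation=2))
E
```

```text
[ 0.482  -0.1701  0.1199] [-1.8722 -0.2375 -1.0764] 0.16749144271941732 [-0.1193  0.1366  0.0741]
```

View pics/s3z.png

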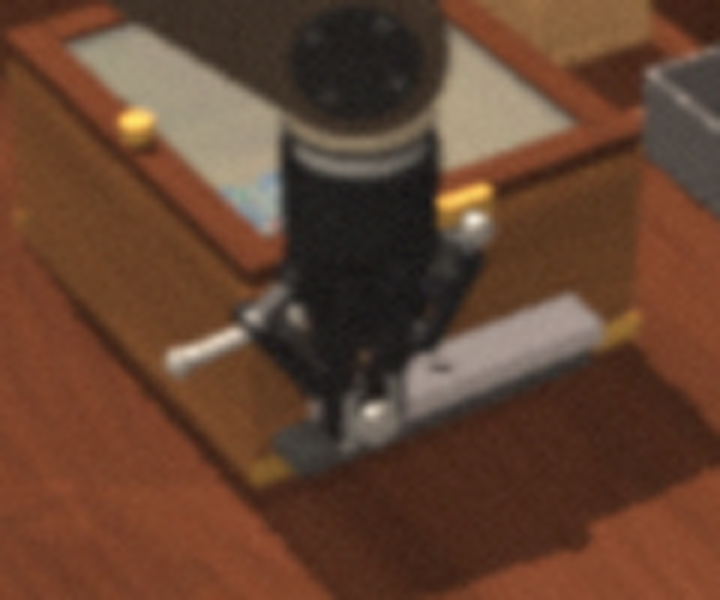

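```bash
cat > g.py <<'E'
import numpy as np
H=np.array([125,131.])
def fk(th,ph):
    t,p=np.radians([th,ph]);P=H+120*np.array([-np.cos(t),np.sin(t)]);u=np.array([-np.cos(p),-np.sin(p)])
    return P,P+180*u,P+125*u
def ikF(x,z): # foot->theta,phi
    F=np.array([x,z]);v=F-H;d=np.hypot(*v);ang=np.arctan2(v[1],-v[0])
    t=ang+np.arccos((120**2+d*d-180**2)/(240*d));P=H+120*np.array([-np.cos(t),np.sin(t)])
    w=F-P;return np.degrees(t),np.degrees(np.arctan2(-w[1],-w[0]))
def ikG(x,z):
    F=np.array([x,z]);v=F-H;d=np.hypot(*v);ang=np.arctan2(v[1],-v[0])
    t=ang+np.arccos((120**2+d*d-125**2)/(240*d));P=H+120*np.array([-np.cos(t),np.sin(t)])
    w=F-P;return np.degrees(t),np.degrees(np.arctan2(-w[1],-w[0]))
E
python3 - <<'E'
from g import *
np.set_printoptions(precision=4,suppress=True)
G0=fk(0,5)[2]
W=[(0,5),(0,12),(0,18),(8,22),(16,26),(24,34),(32,42),(39,50),(43,56),(46.5,62)]
for w in W:
    P,F,G=fk(*w);d=(G-G0)/300; print(w,"F",F.round(1),"G",G.round(1),"row",[round(d[0],3),round(d[0]*.0236,4),round(d[1],3),0])
for x in (-60,-45,-40,-30,-16.5):
    t,p=ikF(x,58);P,F,G=fk(t,p);d=(G-G0)/300;print(x,"rail",round(t,1),round(p,1),G.round(1),d)
E
```

```text
(0, 5) F [-174.3  115.3] G [-119.5  120.1] row [np.float64(0.0), np.float64(0.0), np.float64(0.0), 0]
(0, 12) F [-171.1   93.6] G [-117.3  105. ] row [np.float64(0.008), np.float64(0.0002), np.float64(-0.05), 0]
(0, 18) F [-166.2   75.4] G [-113.9   92.4] row [np.float64(0.019), np.float64(0.0004), np.float64(-0.092), 0]
(8, 22) F [-160.7   80.3] G [-109.7  100.9] row [np.float64(0.033), np.float64(0.0008), np.float64(-0.064), 0]
(16, 26) F [-152.1   85.2] G [-102.7  109.3] row [np.float64(0.056), np.float64(0.0013), np.float64(-0.036), 0]
(24, 34) F [-133.9   79.2] G [-88.3 109.9] row [np.float64(0.104), np.float64(0.0025), np.float64(-0.034), 0]
(32, 42) F [-110.5   74.1] G [-69.7 110.9] row [np.float64(0.166), np.float64(0.0039), np.float64(-0.031), 0]
(39, 50) F [-84.   68.6] G [-48.6 110.8] row [np.float64(0.236), np.float64(0.0056), np.float64(-0.031), 0]
(43, 56) F [-63.4  63.6] G [-32.7 109.2] row [np.float64(0.29), np.float64(0.0068), np.float64(-0.036), 0]
(46.5, 62) F [-42.1  59.1] G [-16.3 107.7] row [np.float64(0.344), np.float64(0.0081), np.float64(-0.041), 0]
-60 rail 41.6 58.0 [-30.9 104.7] [ 0.2955 -0.0515]
-45 rail 45.3 61.6 [-18.8 106.4] [ 0.3356 -0.0458]
-40 rail 46.5 62.8 [-14.8 106.9] [ 0.349 -0.044]
-30 rail 48.8 65.1 [ -6.8 107.9] [ 0.3757 -0.0408]
-16.5 rail 51.6 68.1 [  4. 109.] [ 0.4116 -0.0369]
```

Call:
send_rows([
  [0.004, 0, -0.025, 0],
  [0.008, 0, -0.05, 0],
  [0.013, 0, -0.071, 0],
  [0.019, 0, -0.092, 0],
  [0.019, 0, -0.092, 0],
])

```text
time: 6.48
eef_pos: [0.4879, -0.17, 0.0916]
tcp_rot: [0.699, 0.715, 0.0, -0.0]
contact_force: [-0.6, -0.6, -1.7]
opening: 0.173
```

```bash
python3 - <<'E'
from h import *
np.set_printoptions(precision=4,suppress=True)
im=imaging.read_camera("side");cv2.imwrite("pics/side4.png",cv2.cvtColor(im,cv2.COLOR_RGB2BGR))
im=cv2.imread("pics/side4.png")[150:250,210:330]
cv2.imwrite("pics/s4z.png",cv2.resize(im,None,fx=6,fy=6,interpolation=2))
s=monitor.get_state();print(s["eef_pos"],s["contact_force"],s["opening"],s["wrist_torque"])
E
```

```text
[ 0.4878 -0.17    0.0919] [-1.0249 -1.1056 -1.8841] 0.16701183784185591 [-0.132   0.0717  0.1044]
```

View pics/s4z.png

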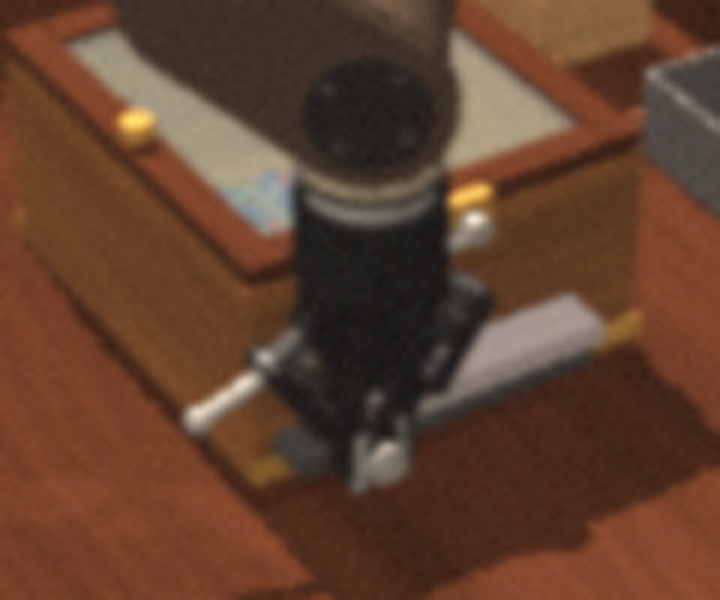

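Call:
send_rows([
  [0.004, 0, 0.007, 0],
  [0.007, 0, 0.014, 0],
  [0.01, 0, 0.021, 0],
  [0.014, 0, 0.028, 0],
  [0.019, 0.0005, 0.035, 0],
  [0.025, 0.0005, 0.042, 0],
  [0.031, 0.001, 0.049, 0],
  [0.037, 0.001, 0.056, 0],
  [0.037, 0.001, 0.056, 0],
])

```text
time: 7.65
eef_pos: [0.493, -0.1698, 0.1057]
tcp_rot: [0.698, 0.716, -0.005, -0.006]
contact_force: [-11.3, -5.2, -4.4]
opening: 0.168
```

```bash
python3 - <<'E'
from h import *
np.set_printoptions(precision=4,suppress=True)
im=imaging.read_camera("side");cv2.imwrite("pics/side5.png",cv2.cvtColor(im,cv2.COLOR_RGB2BGR))
im=cv2.imread("pics/side5.png")[130:250,200:340]
cv2.imwrite("pics/s5z.png",cv2.resize(im,None,fx=5,fy=5,interpolation=2))
s=monitor.get_state();print(s["eef_pos"],s["contact_force"],s["opening"],s["wrist_torque"])
E
```

```text
[ 0.4936 -0.1698  0.1061] [-10.6172  -4.6993  -3.9044] 0.1702307057304003 [-0.8074  1.5969  0.1609]
```

View pics/s5z.png

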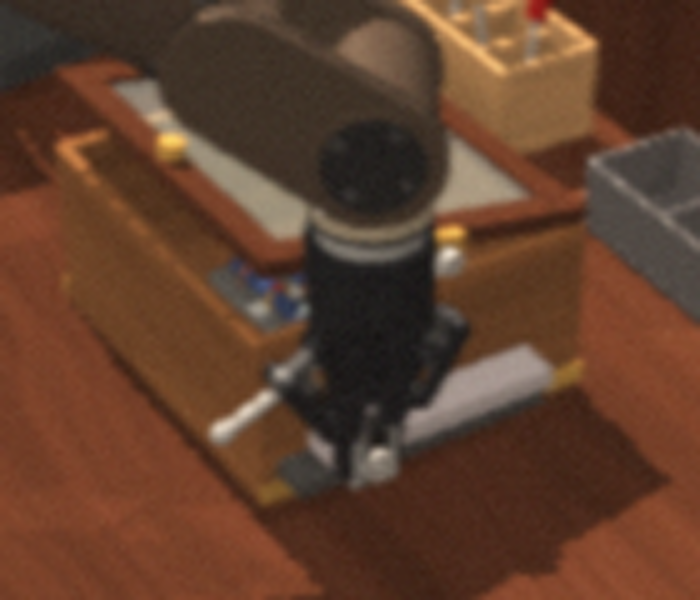

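```bash
python3 - <<'E'
from g import *
for G in [(-107.9,106.2),(-94,108),(-88,110),(-75,110),(-70,111),(-53,111),(-88,114),(-94,113),(-75,114)]:
    a=ikG(*G);print(G,np.round(a,1),fk(*a)[1].round(1))
E
```

```text
(-107.9, 106.2) [11.3 22.8] [-158.6   84.9]
(-94, 108) [20.6 31.4] [-140.9   79.3]
(-88, 110) [24.1 34.1] [-133.5   79.2]
(-75, 110) [29.7 40. ] [-117.1   74.6]
(-70, 111) [31.9 41.8] [-111.    74.3]
(-53, 111) [37.7 48.4] [-89.6  69.9]
(-88, 114) [25.4 33.2] [-134.    83.9]
(-94, 113) [22.1 30.4] [-141.5   85.2]
(-75, 114) [31. 39.] [-117.7   79.4]
```

Call:
send_rows([
  [0.012, 0, 0.004, 0],
  [0.024, 0.0005, 0.008, 0],
  [0.036, 0.001, 0.01, 0],
  [0.048, 0.001, 0.012, 0],
  [0.063, 0.0015, 0.012, 0],
  [0.079, 0.002, 0.012, 0],
  [0.095, 0.0025, 0.012, 0],
  [0.11, 0.0026, 0.012, 0],
  [0.11, 0.0026, 0.012, 0],
])

```text
time: 8.82
eef_pos: [0.5306, -0.1686, 0.1117]
tcp_rot: [0.699, 0.715, -0.001, -0.002]
contact_force: [-3.8, -0.6, -3.6]
opening: 0.17
```

```bash
python3 - <<'E'
from h import *
np.set_printoptions(precision=4,suppress=True)
for n in("side","top"):
    im=imaging.read_camera(n);cv2.imwrite(f"pics/{n}6.png",cv2.cvtColor(im,cv2.COLOR_RGB2BGR))
im=cv2.imread("pics/side6.png")[110:250,200:340]
im2=cv2.imread("pics/top6.png")[130:270,160:340]
a=cv2.resize(im,None,fx=3,fy=3,interpolation=2);b=cv2.resize(im2,None,fx=2.1,fy=3,interpolation=2)
b=cv2.resize(im2,(378,294));b=cv2.copyMakeBorder(b,0,126,0,0,0);cv2.imwrite("pics/c6.png",np.hstack([a,b]))
s=monitor.get_state();print(s["eef_pos"],s["contact_force"],s["opening"],s["wrist_torque"])
E
```

```text
[ 0.5309 -0.1686  0.1121] [-4.2842 -0.9587 -2.8713] 0.17028335946490072 [-0.1974  0.6367  0.0957]
```

View pics/c6.png

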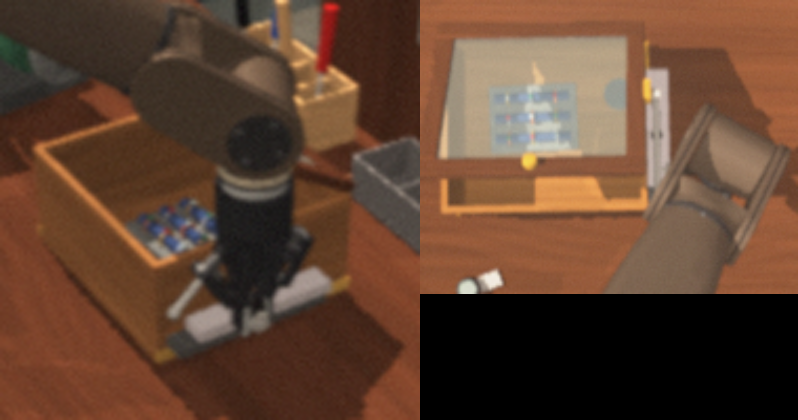

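```bash
python3 - <<'E'
from g import *
G0=fk(0,5)[2]
for F in [(-60,68),(-40,66),(-40,60),(-40,56),(-30,58),(-16.5,58),(-16.5,48),(-20,48)]:
    a=ikF(*F);G=fk(*a)[2];print(F,np.round(a,1),G.round(1),((G-G0)/300).round(4),"TCP",(482+G[0]+119.5).round(1),(120+G[1]-120.1).round(1))
E
```

```text
(-60, 68) [45.7 55.8] [-29.1 113.5] [ 0.3015 -0.0221] TCP 572.4 113.4
(-40, 66) [50.1 60.7] [-13.1 114. ] [ 0.3547 -0.0204] TCP 588.4 113.9
(-40, 60) [47.4 62.3] [-14.4 108.7] [ 0.3504 -0.0381] TCP 587.1 108.6
(-40, 56) [45.6 63.2] [-15.2 105.1] [ 0.3476 -0.05  ] TCP 586.3 105.0
(-30, 58) [48.8 65.1] [ -6.8 107.9] [ 0.3757 -0.0408] TCP 594.7 107.8
(-16.5, 58) [51.6 68.1] [  4. 109.] [ 0.4116 -0.0369] TCP 605.5 108.9
(-16.5, 48) [46.5 70.9] [  1.5 100. ] [ 0.4034 -0.0671] TCP 603.0 99.9
(-20, 48) [45.9 70. ] [-1.2 99.7] [ 0.3944 -0.068 ] TCP 600.3 99.6
```

Call:
send_rows([
  [0.015, 0.0004, 0.002, 0],
  [0.03, 0.0008, 0.004, 0],
  [0.045, 0.001, 0.004, 0],
  [0.06, 0.0015, 0.004, 0],
  [0.075, 0.002, 0.004, 0],
  [0.09, 0.002, 0.004, 0],
  [0.105, 0.0025, 0.004, 0],
  [0.12, 0.003, 0.004, 0],
  [0.135, 0.003, 0.004, 0],
  [0.135, 0.003, 0.004, 0],
])

```text
time: 10.18
eef_pos: [0.5732, -0.1675, 0.1141]
tcp_rot: [0.699, 0.715, 0.001, 0.0]
contact_force: [-1.8, 4.5, -2.5]
opening: 0.174
```

```bash
cat > look.py <<'E'
import sys
from h import *
np.set_printoptions(precision=4,suppress=True)
k=sys.argv[1]
for n in("side","top"):
    im=imaging.read_camera(n);cv2.imwrite(f"pics/{n}{k}.png",cv2.cvtColor(im,cv2.COLOR_RGB2BGR))
im=cv2.imread(f"pics/side{k}.png")[100:240,200:340]
im2=cv2.imread(f"pics/top{k}.png")[130:270,225:345]
a=cv2.resize(im,None,fx=3,fy=3,interpolation=2);b=cv2.resize(im2,None,fx=3,fy=3,interpolation=2)
cv2.imwrite(f"pics/c{k}.png",np.hstack([a,b]))
s=monitor.get_state();print(s["time"],s["eef_pos"],s["contact_force"],s["opening"],s["wrist_torque"])
E
python3 look.py 7
```

```text
10.275 [ 0.5732 -0.1674  0.1142] [-1.8893  4.3651 -3.4409] 0.16762738036309813 [0.6942 0.3182 0.1321]
```

View pics/c7.png

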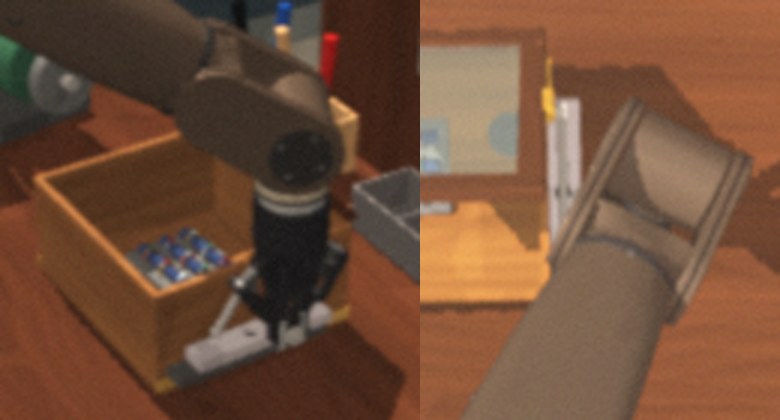

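Call:
send_rows([
  [0.01, 0.002, 0, 0],
  [0.02, 0.004, 0, 0],
  [0.03, 0.005, 0, 0],
  [0.04, 0.006, 0, 0],
  [0.054, 0.007, 0, 0],
  [0.054, 0.007, 0, 0],
])

```text
time: 11.02
eef_pos: [0.5895, -0.1666, 0.1144]
tcp_rot: [0.699, 0.715, 0.0, 0.001]
contact_force: [-1.2, -0.4, -2.2]
opening: 0.169
```

```bash
python3 look.py 8
```

```text
11.125 [ 0.5894 -0.1666  0.1145] [-0.7112 -0.974  -3.4198] 0.16949794467965384 [-0.1661  0.1543  0.0522]
```

View pics/c8.png

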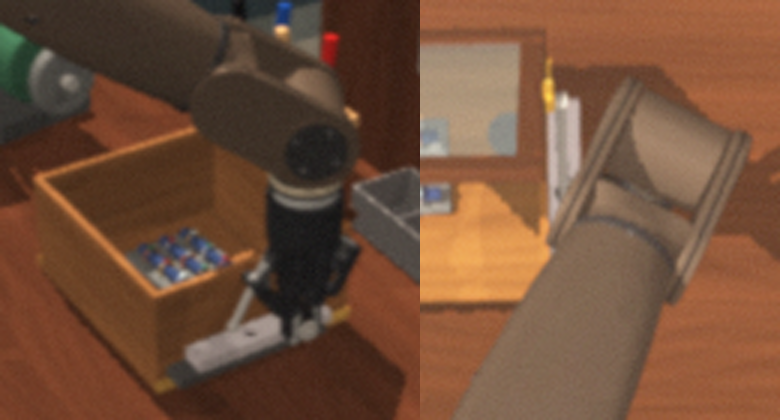

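```bash
cat > zoom.py <<'E'
import sys,cv2
k=sys.argv[1]
im=cv2.imread(f"pics/side{k}.png")[175:235,250:320]
cv2.imwrite(f"pics/f{k}.png",cv2.resize(im,None,fx=10,fy=10,interpolation=2))
E
python3 zoom.py 8
```

```text
(no output)
```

View pics/f8.png

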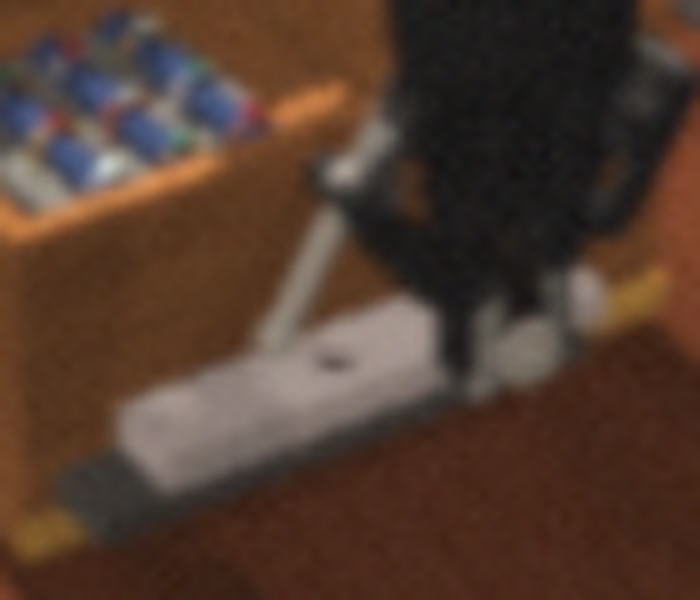

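```bash
cat > pl.py <<'E'
from h import *
a=np.radians(1.6);R=np.array([[np.cos(a),np.sin(a)],[-np.sin(a),np.cos(a)]]);O=np.array([.5945,.0715])
def onplane(uv,y=-154):
    f=lambda z:np.r_[(ray("side",[uv],z)[0][:2]-O)@R.T*1000,z*1000]
    p,q=f(.2),f(.0);t=(y-p[1])/(q[1]-p[1]);r=p+t*(q-p);return r[[0,2]].round(1)
E
python3 - <<'E'
from pl import *
Z=lambda x,y:(250+x/10,175+y/10)
print("hole",onplane(Z(335,360)),"foot",onplane(Z(275,338)),"rail front/rear",onplane(Z(145,445)),onplane(Z(590,285)))
E
```

```text
hole [-16.5  45.6] foot [-39.7  64. ] rail front/rear [-88.9  40.9] [85.8 35.6]
```

Call:
send_rows([
  [0, 0, -0.005, 0],
  [-0.001, 0, -0.01, 0],
  [-0.002, 0, -0.013, 0],
  [-0.002, 0, -0.013, 0],
])

```text
time: 11.62
eef_pos: [0.588, -0.1665, 0.11]
tcp_rot: [0.699, 0.715, -0.0, 0.0]
contact_force: [-0.3, -3.5, -2.8]
opening: 0.168
```

Call:
send_rows([
  [0, 0, -0.003, 0],
  [-0.001, 0, -0.005, 0],
  [-0.001, 0, -0.005, 0],
])

```text
time: 12.0
eef_pos: [0.5877, -0.1665, 0.1085]
tcp_rot: [0.699, 0.715, -0.0, 0.0]
contact_force: [0.5, -5.0, -2.6]
opening: 0.166
```

Call:
send_rows([
  [0, -0.002, -0.003, 0],
  [-0.001, -0.004, -0.005, 0],
  [-0.001, -0.004, -0.005, 0],
])

```text
time: 12.38
eef_pos: [0.5875, -0.1666, 0.1071]
tcp_rot: [0.699, 0.715, 0.0, -0.0]
contact_force: [-0.3, -0.7, -2.2]
opening: 0.169
```

Call:
send_rows([
  [0, 0, -0.003, 0],
  [-0.001, 0, -0.005, 0],
  [-0.001, 0, -0.005, 0],
])

```text
time: 12.75
eef_pos: [0.5876, -0.1667, 0.1067]
tcp_rot: [0.699, 0.715, 0.001, 0.0]
contact_force: [-1.6, 1.2, 4.9]
opening: 0.168
```

Call:
send_rows([
  [0.003, 0.0001, -0.001, 0],
  [0.01, 0.0003, 0, 0],
  [0.017, 0.0005, 0.001, 0],
  [0.023, 0.0006, 0.002, 0],
  [0.027, 0.0007, 0.002, 0],
  [0.027, 0.0007, 0.002, 0],
])

```text
time: 13.5
eef_pos: [0.5922, -0.1665, 0.1069]
tcp_rot: [0.698, 0.716, -0.003, -0.004]
contact_force: [-11.4, 1.7, 11.9]
opening: 0.165
```

```bash
python3 look.py 9;python3 zoom.py 9
```

```text
13.6 [ 0.5923 -0.1665  0.1069] [-11.5664   1.3079  10.546 ] 0.1703970019429766 [0.2771 1.8305 0.2209]
```

View pics/f9.png

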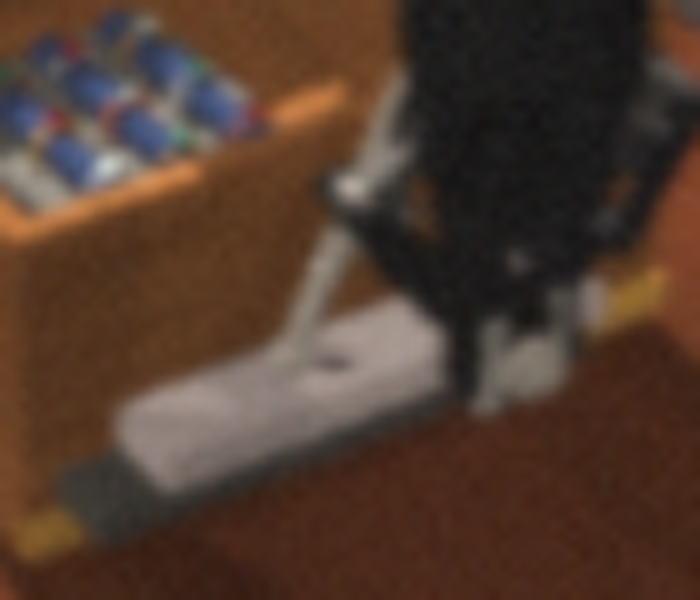

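Call:
send_rows([
  [0, 0, 0.003, 0],
  [0, 0, 0.006, 0],
  [0, 0, 0.006, 0],
])

```text
time: 13.98
eef_pos: [0.593, -0.1665, 0.1074]
tcp_rot: [0.699, 0.715, -0.002, -0.003]
contact_force: [-6.4, 0.8, 4.6]
opening: 0.166
```

```bash
cat > st.py <<'E'
from g import *
def est(x,z,fx,fz,tau=.52*0.9):
    # x,z TCP mm ; returns angles, foot pos, foot force on rod (N up, f +x)
    G=np.array([x-482-119.5,z-120+120.1]);th,ph=ikG(*G);P,F,_=fk(th,ph);t,p=np.radians([th,ph])
    h=np.array([-fx,-fz]) # hand on rod
    u=np.array([-np.cos(p),-np.sin(p)]);cr=lambda a,b:a[0]*b[1]-a[1]*b[0]
    # lid gravity torque ~ m g 125mm cos t ; P force on lid = h+R
    d=P-H; mg=3.9
    grav=cr(np.array([-125*np.cos(t),125*np.sin(t)]),np.array([0,-mg]))
    # rod weight neglected
    # cr(125u,h)+180 cr(u,R)=0 ; cr(d,h+R)+grav=0
    A=np.array([[-u[1]*180,u[0]*180],[-d[1],d[0]]]);b=-np.array([cr(125*u,h),cr(d,h)+grav])
    Rr=np.linalg.solve(A,b);return np.round([th,ph],1),F.round(1),"foot fx,N",Rr.round(1)
if __name__=="__main__":
    import sys;print(est(*map(float,sys.argv[1:])))
E
python3 st.py 589.4 114.5 -.7 -3.4;python3 st.py 587.5 107.1 -.3 -2.2; python3 st.py 587.6 106.7 -1.6 4.9; python3 st.py 592.3 106.9 -11.5 10.5
python3 -c "
from plant import monitor
s=monitor.get_state();print(s['eef_pos'],s['contact_force'])"
```

```text
(array([50.6, 60.8]), array([-38.9,  66.6]), 'foot fx,N', array([ 0.4, -0.7]))
(array([46.8, 62.9]), array([-39. ,  58.2]), 'foot fx,N', array([0.9, 0.6]))
(array([46.7, 63.1]), array([-38.8,  57.7]), 'foot fx,N', array([0.6, 6.7]))
(array([47.8, 64.6]), array([-32.8,  57.3]), 'foot fx,N', array([-6.9,  9.5]))
[ 0.59296158 -0.16649551  0.10737955] [-6.36708443  0.84464882  4.58801188]
```

Call:
send_rows([
  [0.003, 0, 0.001, 0],
  [0.007, 0.0002, 0.002, 0],
  [0.01, 0.0003, 0.003, 0],
  [0.01, 0.0003, 0.003, 0],
])

```text
time: 14.48
eef_pos: [0.596, -0.1664, 0.1079]
tcp_rot: [0.699, 0.715, -0.002, -0.003]
contact_force: [-6.3, -1.0, 1.9]
opening: 0.165
```

```bash
cat > e.py <<'E'
from st import *
from plant import monitor
s=monitor.get_state();p=s["eef_pos"]*1000;f=s["contact_force"];print(s["time"],p.round(1),f.round(1),est(p[0],p[2],f[0],f[2]))
E
python3 st.py 593 107.4 -6.4 4.6; python3 e.py
```

```text
(array([48.2, 64.6]), array([-32. ,  57.8]), 'foot fx,N', array([-3.4,  5.3]))
14.475 [ 596.  -166.4  107.9] [-6.3 -1.   1.9] (array([49.1, 65.5]), array([-28.3,  57.9]), 'foot fx,N', array([-3.6,  2.9]))
```

Call:
send_rows([
  [0.004, 0, 0.0005, 0],
  [0.008, 0.0002, 0.0005, 0],
  [0.013, 0.0003, 0.001, 0],
  [0.013, 0.0003, 0.001, 0],
])

```text
time: 14.98
eef_pos: [0.6014, -0.1663, 0.1079]
tcp_rot: [0.699, 0.715, -0.0, -0.001]
contact_force: [-0.8, 0.8, -1.8]
opening: 0.168
```

```bash
python3 e.py
```

```text
14.975 [ 601.4 -166.3  107.9] [-0.8  0.8 -1.8] (array([50.3, 67.2]), array([-21.4,  57.3]), 'foot fx,N', array([0.3, 0.9]))
```

Call:
send_rows([
  [0.004, 0.0001, 0, 0],
  [0.008, 0.0002, 0, 0],
  [0.01, 0.0003, 0, 0],
  [0.01, 0.0003, 0, 0],
])

```text
time: 15.48
eef_pos: [0.6049, -0.1663, 0.1088]
tcp_rot: [0.699, 0.715, 0.0, -0.001]
contact_force: [-1.8, 2.7, -4.1]
opening: 0.171
```

```bash
python3 e.py; python3 look.py 10;python3 zoom.py 10
```

```text
15.475 [ 604.9 -166.3  108.8] [-1.8  2.7 -4.1] (array([51.4, 68. ]), array([-17.1,  57.9]), 'foot fx,N', array([-0.6, -1.4]))
15.575 [ 0.605  -0.1663  0.109 ] [-1.8738  2.8041 -3.425 ] 0.16661950117822452 [0.4137 0.274  0.1255]
```

View pics/f10.png

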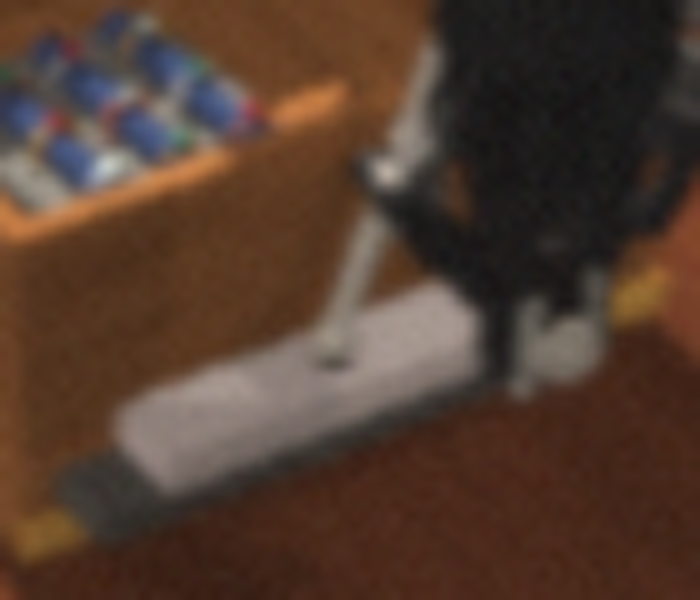

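View pics/c10.png

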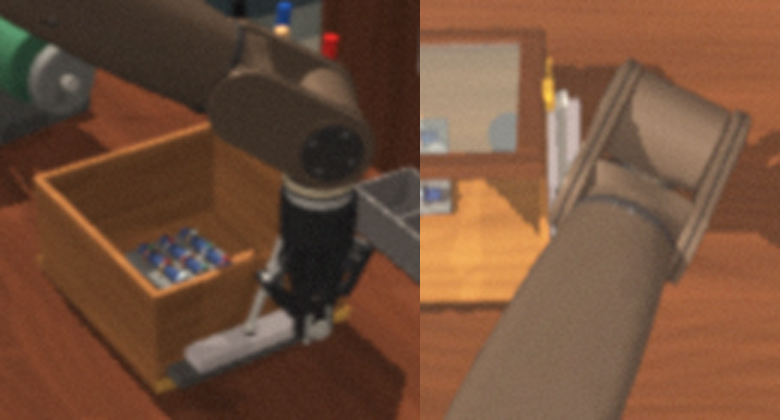

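Call:
send_rows([
  [0, 0.001, -0.004, 0],
  [-0.001, 0.001, -0.008, 0],
  [-0.002, 0.001, -0.01, 0],
  [-0.002, 0.001, -0.01, 0],
])

```text
time: 16.08
eef_pos: [0.6048, -0.1663, 0.1063]
tcp_rot: [0.699, 0.715, 0.0, 0.0]
contact_force: [-0.2, 3.3, -3.0]
opening: 0.163
```

```bash
python3 e.py
```

```text
16.075 [ 604.8 -166.3  106.3] [-0.2  3.3 -3. ] (array([50.1, 69. ]), array([-16.4,  55. ]), 'foot fx,N', array([0.7, 0.1]))
```

Call:
send_rows([
  [-0.001, 0.001, -0.004, 0],
  [-0.002, 0.002, -0.008, 0],
  [-0.003, 0.002, -0.01, 0],
  [-0.003, 0.002, -0.01, 0],
])

```text
time: 16.58
eef_pos: [0.6035, -0.1662, 0.103]
tcp_rot: [0.699, 0.715, -0.0, 0.0]
contact_force: [-0.2, 1.3, -3.2]
opening: 0.168
```

```bash
python3 e.py
```

```text
16.575 [ 603.5 -166.2  103. ] [-0.2  1.3 -3.2] (array([48.2, 69.9]), array([-16.9,  51.5]), 'foot fx,N', array([ 0.7, -0.1]))
```

Call:
send_rows([
  [-0.001, 0, -0.003, 0],
  [-0.002, 0, -0.006, 0],
  [-0.002, 0, -0.008, 0],
  [-0.002, 0, -0.008, 0],
])

```text
time: 17.08
eef_pos: [0.603, -0.1662, 0.1007]
tcp_rot: [0.699, 0.715, -0.0, 0.0]
contact_force: [-0.5, -0.6, -1.9]
opening: 0.173
```

```bash
python3 e.py
```

```text
17.075 [ 603.  -166.2  100.7] [-0.5 -0.6 -1.9] (array([46.9, 70.6]), array([-16.8,  48.9]), 'foot fx,N', array([0.5, 1.1]))
```

One more small step should bottom the foot.

Call:
send_rows([
  [-0.001, 0, -0.003, 0],
  [-0.001, 0, -0.005, 0],
  [-0.001, 0, -0.005, 0],
])

```text
time: 17.45
eef_pos: [0.6029, -0.1662, 0.0999]
tcp_rot: [0.699, 0.715, -0.0, 0.0]
contact_force: [-0.4, -1.4, 0.9]
opening: 0.168
```

```bash
python3 e.py; python3 look.py 11;python3 zoom.py 11
```

```text
17.45 [ 602.9 -166.2   99.9] [-0.4 -1.4  0.9] (array([46.5, 70.8]), array([-16.6,  48.1]), 'foot fx,N', array([0.8, 3.7]))
17.55 [ 0.6029 -0.1661  0.0998] [-1.289  -2.1104  1.0495] 0.167310480792782 [-0.1527  0.2169  0.0573]
```

View pics/f11.png

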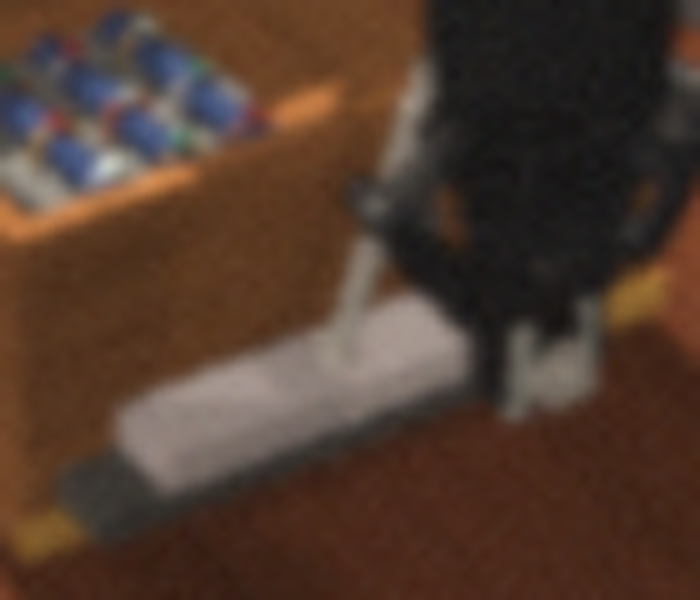

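Call:
send_rows([
  [0, 0, 0, 0],
  [0, 0, 0, 0],
  [0, 0, 0, 0],
  [0, 0, 0, 0],
  [0, 0, 0, 0],
  [0, 0, 0, 0],
], jaw=0.7)

```text
time: 18.3
eef_pos: [0.6027, -0.1658, 0.0992]
tcp_rot: [0.699, 0.715, 0.0, 0.0]
contact_force: [-0.1, -0.2, 0.7]
opening: 0.295
```

```bash
python3 e.py; python3 look.py 12;python3 zoom.py 12
```

```text
18.3 [ 602.7 -165.8   99.2] [-0.1 -0.2  0.7] (array([46.1, 71. ]), array([-16.7,  47.3]), 'foot fx,N', array([1. , 3.6]))
18.4 [ 0.6027 -0.1658  0.0992] [ 0.3678 -1.5103 -0.5504] 0.2968279488100653 [ 0.0172 -0.0293 -0.0276]
```

View pics/f12.png

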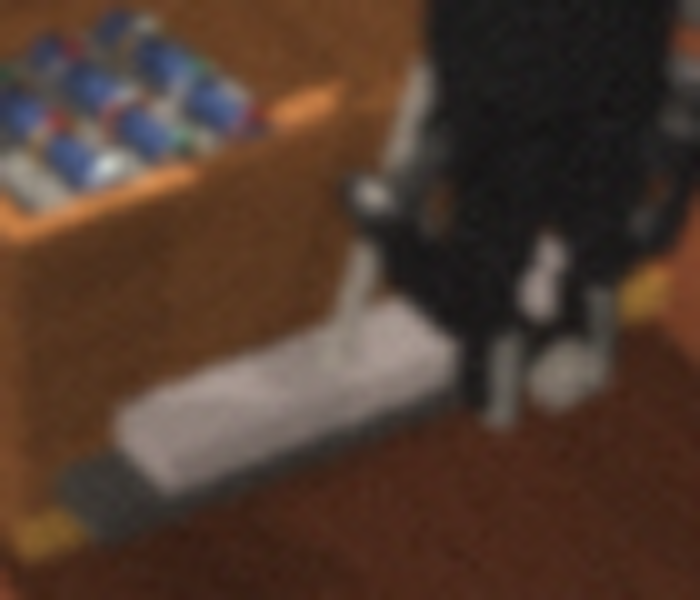

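Call:
send_rows([
  [0, 0, 0, 0],
  [0, 0, 0, 0],
  [0, 0, 0, 0],
  [0, 0, 0, 0],
  [0, -0.02, 0, 0],
  [0, -0.04, 0, 0],
  [0, -0.07, 0, 0],
  [0, -0.1, 0, 0],
  [0, -0.14, 0, 0],
  [0, -0.18, 0, 0],
  [0, -0.22, 0, 0],
  [0, -0.25, 0, 0],
  [0, -0.28, 0, 0],
  [0, -0.3, 0, 0],
], jaw=0.3)

```text
time: 20.15
eef_pos: [0.6027, -0.2564, 0.0992]
tcp_rot: [0.699, 0.715, 0.0, -0.0]
contact_force: [-0.4, -0.8, -0.1]
opening: 0.698
```

```bash
python3 e.py; python3 look.py 13;python3 zoom.py 13
```

```text
20.15 [ 602.7 -256.4   99.2] [-0.4 -0.8 -0.1] (array([46.1, 71. ]), array([-16.7,  47.3]), 'foot fx,N', array([0.7, 2.8]))
20.25 [ 0.6027 -0.2565  0.0993] [-0.2392  0.3685 -0.7648] 0.6984865016851074 [ 0.0539 -0.0002 -0.0473]
```

View pics/c13.png

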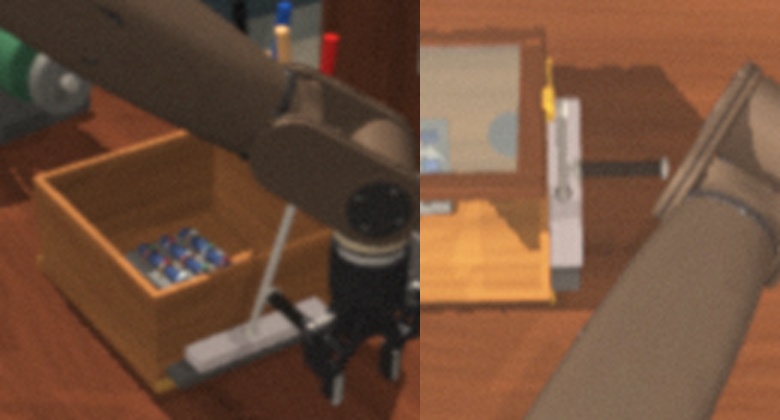

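The rod carries the lid alone, and the hand is clear of the handle. I'll rise and take a last look.

Call:
send_rows([
  [0, -0.03, 0.05, 0],
  [0, -0.06, 0.12, 0],
  [0, -0.09, 0.2, 0],
  [0, -0.12, 0.28, 0],
  [0, -0.15, 0.36, 0],
  [0, -0.18, 0.43, 0],
  [0, -0.2, 0.5, 0],
  [0, -0.2, 0.5, 0],
  [0, -0.2, 0.5, 0],
])

```text
time: 21.38
eef_pos: [0.6024, -0.3154, 0.2483]
tcp_rot: [0.699, 0.715, -0.0, -0.001]
contact_force: [-0.2, -0.7, -0.4]
opening: 0.697
```

```bash
python3 look.py 14;python3 zoom.py 14
```

```text
21.475 [ 0.6021 -0.3151  0.2474] [-0.3649 -0.5419 -0.1875] 0.7000566261068598 [-0.0584  0.0448  0.01  ]
```

View pics/side14.png

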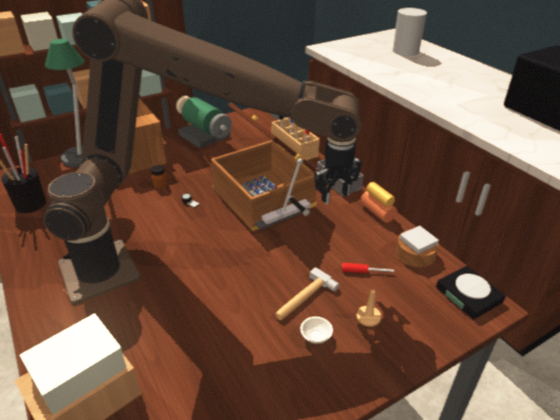

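View pics/f14.png

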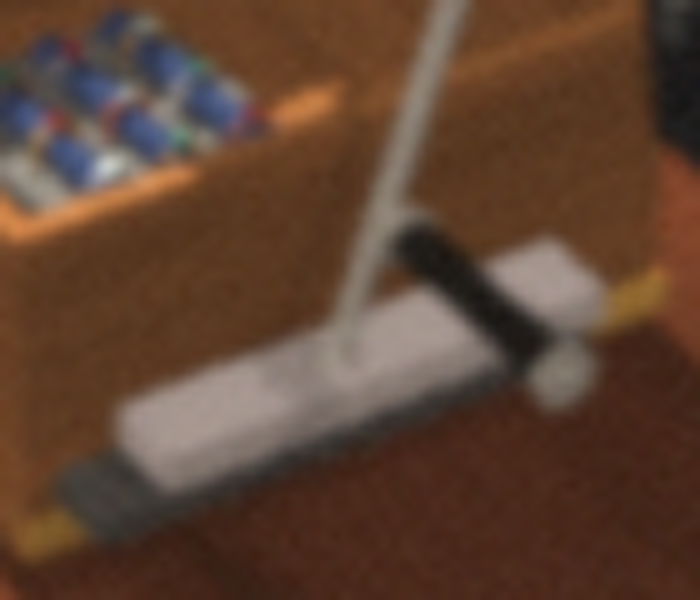

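View pics/top14.png

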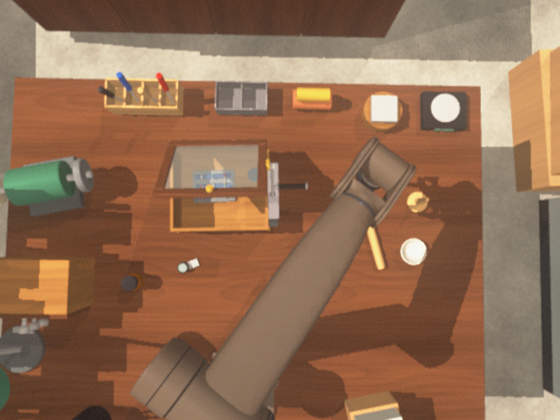

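The foot is sunk in the hole at zoomed (343,355). The lid stands open, the hand is clear and the other things are where they were.

```bash
python3 -c "
from plant import workorder
print(workorder.sign_off())"
```

```text
the job is handed in; nothing more can be done
None
```

The lid is open at about 46° and the rod alone holds it up, with its ball foot bottomed in the holding hole. I handed the job in at about 21.5 s of the 61 s allowed.

- **What I did:** I pinched the black handle near its outer end and swung the rod down. Pushing it back raised the lid, and I set the foot on the rail about 22 mm in front of the hole. From there I slid it back to the hole, lowered it in small steps and let go. The hand left sideways past the end of the handle, then rose clear.
- **Foot forces:** These are worked out from the wrist force, not measured at the foot. The foot pressed on the rail with at most about 10 N, reached at the start of the slide; I eased off then. When it bottomed it pressed with about 4 N.
- **Last checks:** With the hand clear, the last pictures show the ball sunk in the hole and the lid held up by the rod. The tray and the things on the bench look unmoved, though in the last top view the arm hides the hammer's head and the graver; the side view shows both in place. Before I let go, the worked-out height of the foot was 48 mm, which is what a bottomed foot should read.
- **Disagreements:** The first grip met the handle about 3 mm farther from the robot than the top camera had shown, so I opened and gripped again, centred. The side camera put the rail about 5 mm too low. The sideways force on the hand reached about 5 N twice, and I corrected for it each time.

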